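# Dig the blue tube block out of the crate and load the block heater

## Task

In the grey crate the blue sample block is jammed against a wall with a tube rack standing on it. First stand the rack upright on the green mat without tipping it; then gently, without pressing hard on it, slide the blue block away from the wall so that it can be gripped, take it out, and lower it (do not drop it) on the heater's plate, flat, lengthwise and centred between the black stops. Leave the orange block, the jar and the tip box in the crate as they stand.

Things in the scene. Friction and masses are not known exactly. Their poses are not given: they have to be found in the camera images.
- crate: open grey crate fixed to the bench, 190 (x) by 310 (y) by 45 mm high, walls and floor 5 mm; origin at the centre of its underside. Two blocks lie in it, long sides along crate y, one at each long (y) wall in different halves (which is which varies), 1 to 3 mm from the wall: no finger fits there. Jar and tip box stand across from them; about 80 mm of bare floor between
- blue_block: THE TARGET: blue sample block, 116 (its x) by 56 (its y) by 26 mm high, about 0.3 kg, 4 x 8 dark wells sealed by a film so that the top is flat to the touch; slides easily on the crate floor. Origin at the centre of its underside. The film and wells are delicate: more than 40 N between block and crate counts as harm
- orange_block: orange sample block of the same shape, to be left in the crate; origin at the centre of its underside
- rack: white tube rack with red and yellow caps, 96 (x) by 48 (y) by 30 mm high, caps 3 mm higher, and along its middle a grey carrying fin 70 (x) by 10 (y) mm that rises to 66 mm above its underside; about 0.12 kg; origin at the centre of its underside. It stands loose on the blue block, long side along that of the block
- rack_grip (a point): point on the middle of the rack's carrying fin, 56 mm above the rack's underside; axes as the rack's
- jar: amber jar with white cap, diameter 36, 50 mm high, standing in the crate; origin at the centre of its underside
- tip_box: small white box with green lid, 34 by 56 by 40 mm high, standing in the crate; origin at the centre of its underside
- mat: flat green-grey mat fixed on the bench, 180 (x) by 140 (y) by 3 mm; origin at the centre of its underside
- heater: white block heater fixed to the bench, casing 170 (x) by 110 (y) by 40 mm high, with a low console 34 mm high on its -x end reaching to x = -143 mm; origin at the centre of the casing's underside
- heater_plate (a point): centre of the top face of the heater's bare steel plate, 44 mm above the bench; the plate is 132 (x) by 72 (y) mm, open on both long sides, with a black stop 8 mm higher than the plate at each x end (132 mm apart). The block belongs here with its x along plate x, either way round
There are look-alikes about, which are no part of the job. Several things have the shape of the blue_block; the one meant has the colours described above.

How it is judged (in metres and radians):
On the way:
1. the rack stands upright on the mat, let go, while the blue block is still in the crate (horizontal distance between rack and mat below 0.045 m and angle between rack's own z axis and vertical below 0.1 rad and height (world z) of rack below 0.008 m and contact force between the fingers and rack below 0.05 N and height (world z) of blue_block below 0.02 m), for 0.2 s.
At the end, for the whole second after the job is handed in: Rack upright on the mat, middles within 45 mm, tilt under 0.1 rad; blue block flat on the heater plate, within 12 mm of centre along and across, aligned within 0.15 rad; both released, at rest; orange block, jar and tip box moved under 30 mm, jar and tip box upright (horizontal distance between rack and mat below 0.045 m and angle between rack's own z axis and vertical below 0.1 rad and height (world z) of rack below 0.008 m and contact force between the fingers and rack below 0.05 N and x of blue_block in the frame of heater_plate between -0.012 and 0.012 m and y of blue_block in the frame of heater_plate between -0.012 and 0.012 m and z of blue_block in the frame of heater_plate between -0.004 and 0.004 m and angle between the x axis of blue_block and the x axis of heater_plate, either way round below 0.15 rad and angle between blue_block's own z axis and vertical below 0.06 rad and linear speed of each of blue_block, rack below 0.02 m/s and contact force between the fingers and blue_block below 0.05 N and distance of each of orange_block, jar, tip_box from where it was at the start of the episode below 0.03 m and angle between each of jar, tip_box's own z axis and vertical below 0.2 rad); the robot touches nothing.
It fails at once if the blue block was pressed on the crate with more than 40 N (contact force between blue_block and crate above 40 N).
It fails at once if the rack was tipped over by more than 0.5 rad (angle between rack's own z axis and vertical above 0.5 rad).
It fails at once if the blue block was let go over the heater more than 15 mm above its plate (horizontal distance between blue_block and heater_plate below 0.09 m and z of blue_block in the frame of heater_plate above 0.015 m and contact force between anything else and blue_block below 0.01 N).
It also fails if it takes over 72 s, if anything falls off the work surface, if the arm or the gripper's body presses on something with over 40 N, if the wrist force passes 120 N, or if a joint passes its speed limit or range.

## Robot

A 6-joint arm with a two-finger parallel gripper is mounted at the origin on the work surface. World frame = base frame: x ahead of the robot, y to its left, z up, the work surface at z = 0. Lengths are in mm, angles in rad, forces in N, time in s.
With the tool pointing down it reaches from about 400 to 925 mm from the base axis. Payload 12.5 kg.
Tool frame: the origin (TCP) lies midway between the tips of the shut fingers; the grasp point (between the pads) lies 19 mm behind it; z points along the fingers, y is the direction in which the jaws open and shut (so a half turn about z gives the same grasp; the last joint's range is limited). The gripper opens to 95 mm and grips with 3 to 60 N. Pads are 20 mm wide; open, the fingers measure 119 mm over their backs; the gripper's body (75 mm by 180 mm) begins 59 mm behind the grasp point.
Start: joints at [-1.325, 0.491, 1.559, -0, 1.092, -0.106], TCP at [215.391, -586.731, 214.661] pointing down, gripper open.
Joint ranges: [-3.1, 3.1], [-0.84, 2.19], [0.05, 2.79], [-1.13, 4.28], [0.06, 2.93], [-2.69, 2.69]. Speed limits (rad/s): [2.22, 2.22, 2.79, 3.14, 3.14, 3.14].

## Interface

Orientations are given as [roll, pitch, yaw] about the fixed x, y, z axes, in that order (R = Rz(yaw) Ry(pitch) Rx(roll)).
In Python, from cell import * gives the robot as it stands. The module is installed in compiled form; this text tells all that it offers.
- The arm moves only by the tool carry_out, never from a script. Its argument "moves" is a list of rows, each an object of numbers: "dx", "dy", "dz": the shift along the tool's x, y, z in m; "twist": the turn about the tool's z in degrees. A call has 1 to 5 rows; each row is the pose to reach, as a shift and turn from the pose commanded when the call began, along the tool's axes at that moment; what a row does not reach only later rows make up. A row lasts 1/10 s, in which the tool goes at most 50 mm and 8.59 degrees, less where a joint would pass 70% of its speed; a pose out of reach is approached as far as the arm can. A call with a gripper value outside its range is refused whole. "grip" is the finger opening in m, from 0 to 0.0951, set as the call begins (left out, the last holds). The fingers move at their own pace and stop on an object; the grip force is fixed at half the most. Time passes only in rows, so rows that repeat a pose let the fingers close. It gives the time, the measured TCP pose, the force and the opening at its end, in the units of the state.
- state(): the state, without advancing time (a new reading comes with each control period).
- read_camera(name): name is "scene" or "top" or "wrist"; returns (picture, depth): 384x512x3 uint8, red, green, blue; 384x512 float32, mm along the optical axis (not along the pixel's ray), 0 where there is no reading.
- camera_info(name): a dict with "mtx" (3x3 intrinsics, pixels), "R" (3x3) and "t" (3): a world point X has camera coordinates R X + t. Camera axes: x right, y down, z forward; pixel columns grow to the right and rows downward; lengths in mm; the calibration is good to about 2 mm. A picture is of the moment at which its call begins: read the wrist's pose just before it. camera_info takes no time and is no camera call; for the wrist camera it gives the pose at the moment of the call.
- job_done(): hands the job in, once; it reports no verdict.
The state is a dict: "t": time; "joints": joint angles; "qvel": joint speeds; "tau": joint torques, N m; "eef_pos": TCP position; "tcp_rot": TCP orientation; "ft_force": force on the tool from outside, world axes, zero at the start; "moment": the same for the moment, N m; "opening": opening from 0.0 (shut) to 1.0 (fully open).
Only numpy, scipy, OpenCV 4.12 (cv2) and the standard library are available. Lean on these libraries where they do the work, as an engineer would, in place of code of your own. Each camera call takes 0.05 s, during which the arm holds its last target. There are 200 camera calls.

## Working session

There is one attempt and no reset: what is moved stays moved. The work goes in short steps, Python scripts to look and compute and a tool call to move; the robot and the scene stay as the last step left them, time stands still between calls to the robot, and variables do not carry over. Pictures are saved under pics/ and viewed, about 8 in all and at most 12, crops included, and the job is handed in when it is done.

Besides the shell and the picture viewer there is one more tool, called as name(argument=value, ...) on one line, values as JSON. carry_out: Moves the arm, as the interface text tells. Its arguments: {"type":"object","properties":{"moves":{"type":"array","items":{"type":"object","properties":{"dx":{"type":"number"},"dy":{"type":"number"},"dz":{"type":"number"},"twist":{"type":"number"}}}},"grip":{"type":"number"}},"required":["moves"]}

```bash
mkdir -p pics; cat > h.py <<'E'
from cell import *
import numpy as np, cv2
from scipy.spatial.transform import Rotation as Ro
def snap(n,f):
    i=camera_info(n); p,d=read_camera(n)
    cv2.imwrite(f'pics/{f}.png',p[:,:,::-1]); np.savez(f'{f}.npz',p=p,d=d,K=i['mtx'],R=i['R'],t=i['t'])
def cloud(f):
    z=np.load(f'{f}.npz'); d=z['d']; v,u=np.mgrid[:d.shape[0],:d.shape[1]]
    c=np.stack([(u-z['K'][0,2])/z['K'][0,0]*d,(v-z['K'][1,2])/z['K'][1,1]*d,d],-1)
    return z['p'],(c-np.array(z['t']).ravel())@np.array(z['R']),d>0
def tool(v):  # world vector mm -> tool axes m
    return Ro.from_euler('xyz',state()['tcp_rot']).inv().apply(v)/1000
E
python3 - <<'E'
from h import *
s=state(); print(s)
for n in ('scene','top'): snap(n,n+'0'); i=camera_info(n); print(n,np.round(-np.array(i['R']).T@np.array(i['t']).ravel()), i['mtx'][0][0])
a=[cv2.imread(f'pics/{n}0.png') for n in('top','scene')]
cv2.imwrite('pics/both.png',cv2.resize(np.vstack(a),(444,666))[:,:]) 
E
```

```text
{'t': 0.0, 'joints': array([-1.32461567e+00,  4.91555993e-01,  1.55946507e+00, -2.50756921e-05,
        1.09169217e+00, -1.05587124e-01]), 'qvel': array([ 1.38758699e-04, -9.75105346e-04,  4.14345305e-04,  9.94227869e-04,
       -6.36419505e-05, -9.15421925e-04]), 'tau': array([-2.64619221e-04, -6.12649369e+01, -2.58185917e+01,  6.92731887e-02,
        4.81739372e-02, -9.39517008e-05]), 'eef_pos': array([ 215.31048477, -586.47545979,  214.05858391]), 'tcp_rot': array([-3.14047597e+00, -9.59839206e-05,  3.51779301e-01]), 'ft_force': array([0.51062593, 0.30531241, 0.26314198]), 'moment': array([ 0.02364861, -0.00918131, -0.00982815]), 'opening': 1.0006697145616787}
scene [1107. -153.  824.] 398.4561299029302
top [459.  14. 974.] 366.1510750638436
```

View pics/top0.png

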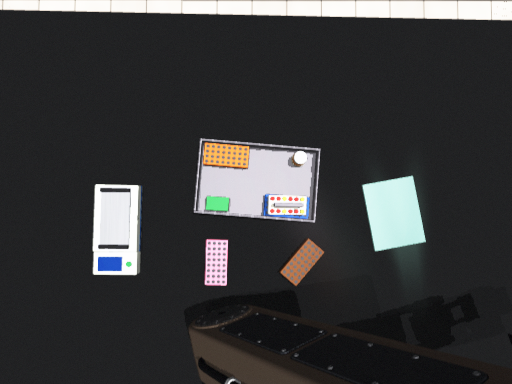

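View pics/scene0.png

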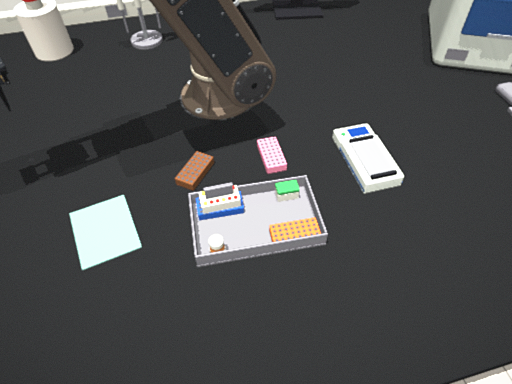

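The top view shows the crate centred near (257,180). The rack is on the blue block at (287,205), the orange block at (227,155), the heater at (117,230) and the mat at (394,213). The scene view agrees. Next I'll measure from both depth views.

```bash
cat > m.py <<'E'
from h import *
def rect(P): 
    (c,s,a)=cv2.minAreaRect(P[:,:2].astype(np.float32)); 
    if s[0]<s[1]: s=s[::-1]; a+=90
    return np.round(c,1),np.round(s,1),round((a+90)%180-90,1)
def show(f,names=None):
    p,X,ok=cloud(f); h=cv2.cvtColor(p,cv2.COLOR_RGB2HSV); H,S,V=[h[...,i].astype(int) for i in range(3)]
    x,y,z=X[...,0],X[...,1],X[...,2]
    M={'mat':(H>70)&(H<100)&(S>40)&(V>120)&(z<12),'blue':(H>100)&(H<130)&(S>150)&(V>80)&(z<45)&(x>430)&(abs(y)<250),
     'orange':(H>8)&(H<18)&(S>200)&(V>180)&(x>450),'tip':(H>50)&(H<70)&(S>150)&(V>100)&(z>30)&(x>380)&(y<250)&(x<560),
     'fin':(z>55)&(z<75)&(x>400)&(x<520)&(y<30)&(y>-180)&(V>50),'racktop':(z>48)&(z<75)&(x>400)&(x<520)&(y<30)&(y>-180),
     'heat':(S<50)&(V>90)&(z>25)&(z<60)&(y>230)&(x>250)&(x<500),'plate':(z>36)&(z<52)&(y>230)&(x>250)&(x<500)&(S<60)&(V>90)&(V<235),
     'stops':(z>25)&(z<60)&(y>300)&(y<500)&(x>330)&(x<480)&(V<60),
     'crate':(S<60)&(z>30)&(z<60)&(x>380)&(x<640)&(y>-170)&(y<220)&(V>40)}
    for k,m in M.items():
        if names and k not in names: continue
        m=(m&ok).astype(np.uint8)
        if k not in('stops','plate','crate','racktop'):
            n,l,st,_=cv2.connectedComponentsWithStats(m); 
            if n<2: continue
            m=l==1+np.argmax(st[1:,4])
        P=X[m>0]
        if len(P)>5: print(f,k,len(P),*rect(P),'z',np.round(np.percentile(P[:,2],[5,50,95]),1))
E
python3 - <<'E'
from m import *
for f in('top0','scene0'): show(f)
p,X,ok=cloud('top0')
for r,c in [(205,287),(205,280),(205,295),(213,394),(190,115),(247,114),(220,117),(185,250),(158,300),(262,118),(143,260),(217,260)]: print((c,r),np.round(X[r,c]),p[r,c])
a=cv2.imread('pics/top0.png')
cv2.imwrite('pics/c1.png',np.hstack([cv2.resize(a[120:240,180:340],None,fx=3.2,fy=3.2,interpolation=2),cv2.resize(a[170:290,80:155],None,fx=3.2,fy=3.2,interpolation=2)]))
E
```

```text
top0 mat 805 [ 459.4 -385.2] [183.5 143.1] 10.6 z [-0.2  2.7  5.9]
top0 blue 154 [474.3 -91. ] [114.9  52.9] 86.1 z [ 5.  30.5 33.3]
top0 fin 606 [479.4 -90.1] [96.  47.8] -89.9 z [58.3 61.8 65.8]
top0 racktop 611 [477.4 -63.9] [173.2  63.3] 84.7 z [58.2 61.8 65.8]
top0 heat 3078 [401.  341.7] [198.4 110.9] -0.3 z [32.1 41.5 46.5]
top0 plate 139 [413.  340.4] [171.2 110.9] 0.9 z [36.4 42.5 51.1]
top0 stops 68 [374.4 341.2] [68.6  5.4] -89.8 z [49.2 52.5 54.5]
top0 crate 1211 [509.5 -12.7] [313.2 259.8] 89.6 z [31.2 44.6 59.1]
scene0 mat 151 [ 464.3 -415.1] [189.3  81.3] 10.9 z [-2.5  0.   3.4]
scene0 blue 278 [477.9 -92.6] [117.4  60.6] 83.6 z [ 9.8 21.1 31.2]
scene0 tip 27 [500.4  83.5] [51.6  4.8] 84.2 z [38.1 41.1 43.6]
scene0 fin 480 [480.8 -89. ] [96.2 49.8] 89.3 z [57.3 61.1 71.3]
scene0 racktop 556 [480.8 -89.1] [96.3 49.9] 89.3 z [50.  60.6 70.9]
scene0 heat 1694 [400.7 342.5] [198.  112.2] -0.3 z [30.9 41.2 45.4]
scene0 plate 40 [431.  351.8] [122.8  91.6] -0.5 z [37.3 44.6 51.7]
scene0 stops 35 [378.7 340.5] [64.9  5.4] 85.6 z [45.9 49.7 53.2]
scene0 crate 1663 [543.  -14.6] [310.2 192.5] 85.8 z [31.4 43.  58.6]
(287, 205) [477. -86.  95.] [218 214 222]
(280, 205) [477. -69.  97.] [209 205 216]
(295, 205) [ 477. -105.   97.] [222 218 227]
(394, 213) [ 459. -384.    4.] [210 244 239]
(115, 190) [513. 338.  55.] [48 50 52]
(114, 247) [372. 339.  53.] [47 49 51]
(117, 220) [439. 336.  44.] [237 237 241]
(250, 185) [532.   2.   4.] [222 219 228]
(300, 158) [ 598. -124.   53.] [254 254 254]
(118, 262) [333. 334.  35.] [ 34  84 202]
(260, 143) [637. -22.  44.] [108 106 113]
(260, 217) [447. -23.  41.] [159 156 165]
```

View pics/c1.png

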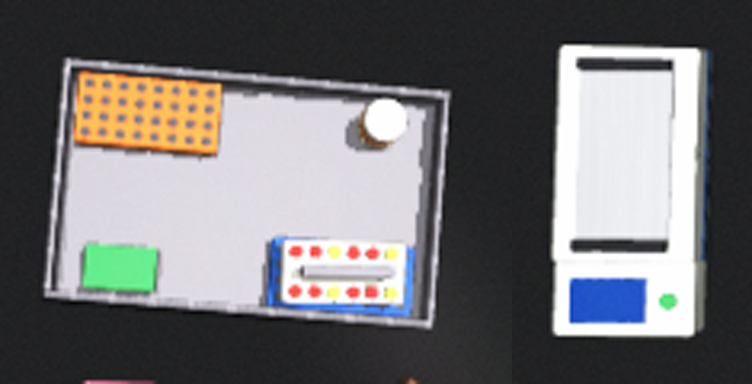

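carry_out(moves=[{"dx": 0.037, "dy": -0.033, "twist": -8}, {"dx": 0.074, "dy": -0.066, "twist": -16}, {"dx": 0.111, "dy": -0.099, "twist": -24}, {"dx": 0.148, "dy": -0.132, "twist": -32}, {"dx": 0.185, "dy": -0.165, "twist": -40}])

```text
schema error: expected keys dx, dy, dz, twist
```

```bash
cat >> h.py <<'E'
def go(x,y,z,yaw=None):
    s=state(); r=s['tcp_rot']; p=s['eef_pos']
    print('t',s['t'],'at',np.round(p,1),'rpy',np.round(np.degrees(r),1),'F',np.round(s['ft_force'],1),'op',round(s['opening'],3))
    print('move',np.round(tool(np.array([x,y,z])-p),4),'twist',None if yaw is None else round(-((yaw-np.degrees(r[2])+180)%360-180),1))
E
python3 -c "
from h import *
go(480,-89.5,200,90)"
```

```text
t 0.1 at [ 215.3 -586.5  214.1] rpy [-179.9   -0.    20.2] F [-0.6  0.3 -0. ] op 0.997
move [ 0.4197 -0.3754  0.0145] twist -69.8
```

All keys are needed in each row.

carry_out(moves=[{"dx": 0.035, "dy": -0.031, "dz": 0, "twist": -6}, {"dx": 0.07, "dy": -0.062, "dz": 0, "twist": -12}, {"dx": 0.105, "dy": -0.094, "dz": 0, "twist": -18}, {"dx": 0.14, "dy": -0.125, "dz": 0, "twist": -24}, {"dx": 0.175, "dy": -0.156, "dz": 0, "twist": -30}])

```text
t: 0.6
eef_pos: [326.4, -378.2, 214.5]
tcp_rot: [-3.141, -0.0, 0.879]
ft_force: [0.9, -1.1, 0.0]
opening: 1.001
```

```bash
python3 -c "
from h import *
go(480,-89.5,200,90)"
```

```text
t 0.6 at [ 326.4 -378.2  214.5] rpy [-180.    -0.    50.4] F [ 0.9 -1.1  0. ] op 1.001
move [ 0.3203 -0.0657  0.0145] twist -39.6
```

carry_out(moves=[{"dx": 0.045, "dy": -0.009, "dz": 0, "twist": -6}, {"dx": 0.09, "dy": -0.018, "dz": 0, "twist": -12}, {"dx": 0.135, "dy": -0.027, "dz": 0, "twist": -18}, {"dx": 0.18, "dy": -0.036, "dz": 0, "twist": -24}, {"dx": 0.22, "dy": -0.045, "dz": 0, "twist": -30}])

```text
t: 1.1
eef_pos: [432.9, -180.3, 214.6]
tcp_rot: [-3.142, -0.0, 1.404]
ft_force: [-0.4, -0.4, -0.2]
opening: 0.996
```

```bash
python3 -c "
from h import *
go(480,-89.5,200,90)"
```

```text
t 1.1 at [ 432.9 -180.3  214.6] rpy [-180.    -0.    80.4] F [-0.4 -0.4 -0.2] op 0.996
move [0.0973 0.0313 0.0146] twist -9.6
```

carry_out(moves=[{"dx": 0.032, "dy": 0.01, "dz": 0, "twist": -4}, {"dx": 0.065, "dy": 0.021, "dz": 0, "twist": -8}, {"dx": 0.0973, "dy": 0.0313, "dz": 0, "twist": -9.6}, {"dx": 0.0973, "dy": 0.0313, "dz": 0, "twist": -9.6}])

```text
t: 1.5
eef_pos: [480.8, -89.0, 214.4]
tcp_rot: [-3.142, -0.0, 1.571]
ft_force: [-0.5, 0.0, -0.6]
opening: 0.999
```

```bash
python3 - <<'E'
from h import *
from m import rect
go(480,-89.5,72,90)
snap('wrist','w1')
p,X,ok=cloud('w1'); z=X[...,2]
for a,b in((88,105),(57,70),(28,36)):
    m=ok&(z>a)&(z<b)&(X[...,1]<0)&(X[...,1]>-180)&(X[...,0]<520)
    P=X[m]; print(a,len(P),rect(P) if len(P) else '',np.median(P[:,2]) if len(P) else '')
cv2.imwrite('pics/w1b.png',cv2.resize(cv2.imread('pics/w1.png'),(768,576)))
E
```

```text
t 1.5 at [480.8 -89.  214.4] rpy [-180.   -0.   90.] F [-0.5  0.  -0.6] op 0.999
move [-0.0005 -0.0008  0.1424] twist -0.0
88 665 (array([478.9, -89.4]), array([69.3, 10. ]), 88.8) 96.14206119613287
57 2884 (array([479.3, -89.5]), array([95.2, 47.9]), 89.7) 60.84228069490321
28 979 (array([420.8, -74.1]), array([236.7, 156.6]), -14.3) 30.459590539835805
```

View pics/w1b.png

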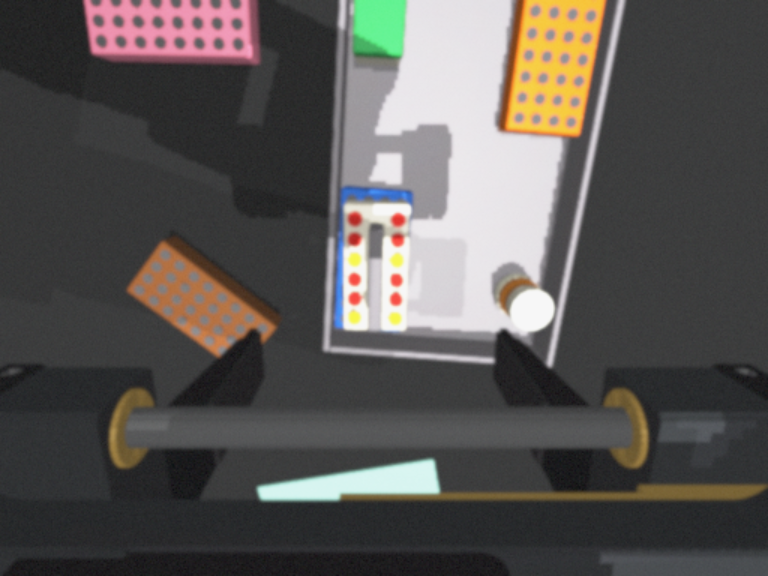

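The wrist view shows the rack fin pointing straight up in the image at (375,270), with the block under the rack at the left wall. The wrist depth puts the fin at (479,-89.4) with its top at z=96, which agrees with the other two views. Descending now.

carry_out(moves=[{"dx": 0, "dy": -0.0015, "dz": 0.04, "twist": 0.5}, {"dx": 0, "dy": -0.0015, "dz": 0.08, "twist": 0.5}, {"dx": 0, "dy": -0.0015, "dz": 0.115, "twist": 0.5}, {"dx": 0, "dy": -0.0015, "dz": 0.135, "twist": 0.5}, {"dx": 0, "dy": -0.0015, "dz": 0.142, "twist": 0.5}])

```text
t: 2.05
eef_pos: [477.1, -92.4, 70.8]
tcp_rot: [-3.138, -0.001, 1.556]
ft_force: [0.2, -0.5, 0.4]
opening: 1.003
```

carry_out(grip=0, moves=[{"dx": 0, "dy": 0, "dz": 0, "twist": 0}, {"dx": 0, "dy": 0, "dz": 0, "twist": 0}, {"dx": 0, "dy": 0, "dz": 0, "twist": 0}, {"dx": 0, "dy": 0, "dz": 0, "twist": 0}, {"dx": 0, "dy": 0, "dz": 0, "twist": 0}])

```text
t: 2.55
eef_pos: [478.5, -91.8, 73.2]
tcp_rot: [3.14, 0.0, 1.558]
ft_force: [0.3, -0.6, 0.1]
opening: 0.635
```

carry_out(moves=[{"dx": 0, "dy": 0, "dz": 0, "twist": 0}, {"dx": 0, "dy": 0, "dz": 0, "twist": 0}, {"dx": 0, "dy": 0, "dz": 0, "twist": 0}, {"dx": 0, "dy": 0, "dz": -0.002, "twist": 0}, {"dx": 0, "dy": 0, "dz": -0.004, "twist": 0}])

```text
t: 3.05
eef_pos: [478.3, -91.7, 76.7]
tcp_rot: [-3.141, 0.0, 1.558]
ft_force: [0.6, -0.4, 0.0]
opening: 0.214
```

carry_out(moves=[{"dx": 0.002, "dy": 0, "dz": 0.005, "twist": 0}, {"dx": 0.002, "dy": 0, "dz": 0.005, "twist": 0}, {"dx": 0.002, "dy": 0, "dz": 0.005, "twist": 0}, {"dx": 0.002, "dy": 0, "dz": 0.005, "twist": 0}, {"dx": 0.002, "dy": 0, "dz": 0.005, "twist": 0}])

```text
t: 3.55
eef_pos: [478.3, -89.7, 71.6]
tcp_rot: [-3.141, 0.0, 1.558]
ft_force: [-0.1, 0.4, -1.9]
opening: 0.108
```

carry_out(moves=[{"dx": 0, "dy": 0, "dz": 0, "twist": 0}, {"dx": 0, "dy": 0, "dz": -0.005, "twist": 0}, {"dx": 0, "dy": 0, "dz": -0.015, "twist": 0}, {"dx": 0, "dy": 0, "dz": -0.03, "twist": 0}, {"dx": 0, "dy": 0, "dz": -0.05, "twist": 0}])

```text
t: 4.05
eef_pos: [478.1, -89.6, 122.5]
tcp_rot: [-3.141, -0.0, 1.558]
ft_force: [-0.4, -0.4, -1.5]
opening: 0.1
```

```bash
python3 - <<'E'
from h import *
from m import *
go(460,-387,150,80)
snap('top','top1');snap('scene','scene1')
show('top1',['blue','mat']); 
p,X,ok=cloud('scene1'); m=ok&(X[...,2]>75)&(X[...,2]<125)&(X[...,0]>420)&(X[...,0]<540)&(abs(X[...,1]+90)<70)
print(m.sum())
P=cloud('top1')
E
```

```text
t 4.05 at [478.1 -89.6 122.5] rpy [-180.    -0.    89.3] F [-0.4 -0.4 -1.5] op 0.1
move [-0.2976 -0.0142 -0.0275] twist 9.3
top1 mat 513 [ 459.1 -384.5] [183.3 144.4] 10.3 z [-0.7  2.7  5.8]
top1 blue 30 [479.7 -36.1] [49.4  5.1] -6.3 z [23.1 30.5 33. ]
643
```

carry_out(moves=[{"dx": -0.02, "dy": -0.001, "dz": 0, "twist": 0}, {"dx": -0.05, "dy": -0.003, "dz": 0, "twist": 0}, {"dx": -0.085, "dy": -0.005, "dz": 0, "twist": 0}, {"dx": -0.12, "dy": -0.007, "dz": 0, "twist": 0}, {"dx": -0.15, "dy": -0.009, "dz": 0, "twist": 0}])

```text
t: 4.65
eef_pos: [467.0, -241.1, 121.4]
tcp_rot: [3.142, 0.0, 1.558]
ft_force: [-0.4, 0.4, -1.6]
opening: 0.1
```

carry_out(moves=[{"dx": -0.035, "dy": -0.001, "dz": 0, "twist": 0}, {"dx": -0.07, "dy": -0.003, "dz": 0.01, "twist": 0}, {"dx": -0.105, "dy": -0.004, "dz": 0.02, "twist": 0}, {"dx": -0.13, "dy": -0.005, "dz": 0.03, "twist": 0}, {"dx": -0.147, "dy": -0.005, "dz": 0.04, "twist": 0}])

```text
t: 5.15
eef_pos: [460.0, -388.1, 80.7]
tcp_rot: [-3.142, 0.0, 1.557]
ft_force: [-0.0, 0.3, -1.2]
opening: 0.101
```

```bash
python3 - <<'E'
from h import *
go(460,-385,45,89)
snap('scene','scene2')
cv2.imwrite('pics/s2.png',cv2.resize(cv2.imread('pics/scene2.png')[100:300,40:300],None,fx=3,fy=3))
p,X,ok=cloud('scene2'); m=ok&(X[...,0]>400)&(X[...,0]<520)&(abs(X[...,1]+385)<56)
print(np.round(np.percentile(X[m][:,2],[10,30,50,70,90])))
E
```

```text
t 5.15 at [ 460.  -388.1   80.7] rpy [-180.     0.    89.2] F [-0.   0.3 -1.2] op 0.101
move [ 0.0031 -0.      0.0357] twist 0.2
[  4. 200. 359. 395. 450.]
```

View pics/s2.png

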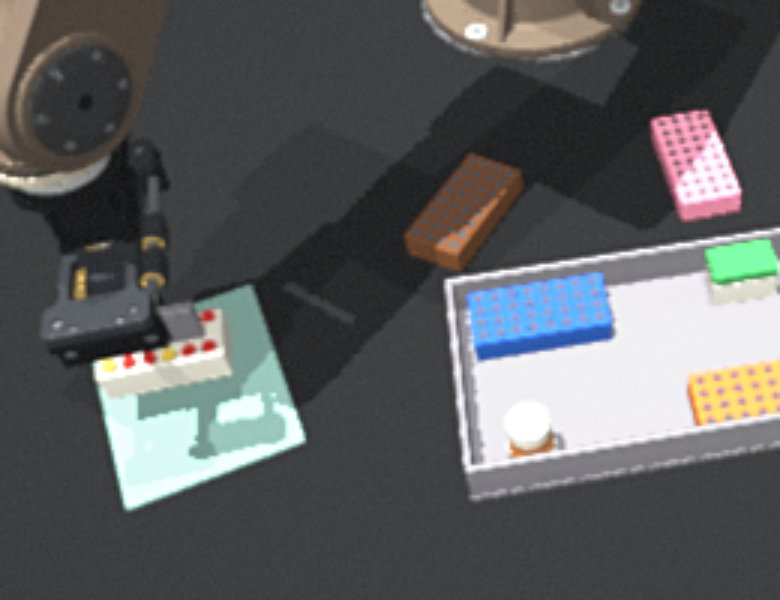

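The rack hangs level over the mat, and the blue block is bare against the near long wall. Lowering the rack now.

carry_out(moves=[{"dx": 0.002, "dy": 0, "dz": 0.01, "twist": 0}, {"dx": 0.002, "dy": 0, "dz": 0.02, "twist": 0}, {"dx": 0.002, "dy": 0, "dz": 0.028, "twist": 0}, {"dx": 0.002, "dy": 0, "dz": 0.032, "twist": 0}, {"dx": 0.002, "dy": 0, "dz": 0.035, "twist": 0}])

```text
t: 5.7
eef_pos: [460.7, -384.0, 46.3]
tcp_rot: [-3.141, -0.0, 1.559]
ft_force: [1.5, 0.2, -1.3]
opening: 0.101
```

carry_out(moves=[{"dx": 0, "dy": 0, "dz": 0.001, "twist": 0}, {"dx": 0, "dy": 0, "dz": 0.002, "twist": 0}, {"dx": 0, "dy": 0, "dz": 0.002, "twist": 0}])

```text
t: 6.0
eef_pos: [460.5, -384.6, 44.8]
tcp_rot: [3.141, 0.0, 1.558]
ft_force: [-0.2, 0.4, -0.9]
opening: 0.101
```

carry_out(moves=[{"dx": 0, "dy": 0, "dz": 0.001, "twist": 0}, {"dx": 0, "dy": 0, "dz": 0.0015, "twist": 0}, {"dx": 0, "dy": 0, "dz": 0.0015, "twist": 0}])

```text
t: 6.3
eef_pos: [460.5, -384.6, 43.2]
tcp_rot: [3.142, 0.0, 1.558]
ft_force: [-0.1, -0.7, -1.9]
opening: 0.105
```

carry_out(moves=[{"dx": 0, "dy": 0, "dz": 0.001, "twist": 0}, {"dx": 0, "dy": 0, "dz": 0.0015, "twist": 0}, {"dx": 0, "dy": 0, "dz": 0.0015, "twist": 0}])

```text
t: 6.6
eef_pos: [460.6, -384.6, 43.1]
tcp_rot: [3.141, 0.001, 1.558]
ft_force: [-3.3, 3.0, 15.1]
opening: 0.104
```

Contact with the mat. I'll open the fingers and rise once they are well apart.

carry_out(grip=0.06, moves=[{"dx": 0, "dy": 0, "dz": -0.0012, "twist": 0}, {"dx": 0, "dy": 0, "dz": -0.0012, "twist": 0}, {"dx": 0, "dy": 0, "dz": -0.0012, "twist": 0}, {"dx": 0, "dy": 0, "dz": -0.0012, "twist": 0}, {"dx": 0, "dy": 0, "dz": -0.0012, "twist": 0}])

```text
t: 7.1
eef_pos: [460.4, -384.5, 42.7]
tcp_rot: [-3.141, -0.0, 1.558]
ft_force: [-0.5, 0.2, -0.5]
opening: 0.464
```

carry_out(moves=[{"dx": 0, "dy": 0, "dz": -0.01, "twist": 0}, {"dx": 0, "dy": 0, "dz": -0.04, "twist": 0}, {"dx": 0, "dy": 0, "dz": -0.08, "twist": 0}, {"dx": 0, "dy": 0, "dz": -0.12, "twist": 0}, {"dx": 0, "dy": 0, "dz": -0.14, "twist": 0}])

```text
t: 7.6
eef_pos: [461.1, -385.0, 187.0]
tcp_rot: [3.138, 0.003, 1.558]
ft_force: [0.0, -0.0, 0.2]
opening: 0.628
```

```bash
python3 - <<'E'
from m import *
go(480,-89.5,160,86)
for n in('top','scene'): snap(n,n+'3'); show(n+'3',['blue','crate','orange','tip'])
for f in('top3','scene3'):
    p,X,ok=cloud(f); z=X[...,2]; x=X[...,0];y=X[...,1]
    m=ok&(z>26)&(z<37)&(x>435)&(x<520)&(y<0)&(y>-170); h=cv2.cvtColor(p,cv2.COLOR_RGB2HSV); m&=(h[...,0]>95)&(h[...,0]<135)&(h[...,1]>70)
    print('blue top',m.sum(),*rect(X[m]))
    m=ok&(z>15)&(z<110)&(abs(x-460)<60)&(abs(y+385)<65); 
    for a,b in((25,42),(55,80)):
        k=m&(z>a)&(z<b); print('rack',a,k.sum(), rect(X[k]) if k.sum()>5 else '',np.median(z[k]))
    m=ok&(z<8)&(z>0)&(x>440)&(x<640)&(abs(y+10)<150); print('floor',np.median(z[m]))
E
```

```text
t 7.6 at [ 461.1 -385.   187. ] rpy [179.8   0.2  89.3] F [ 0.  -0.   0.2] op 0.628
move [0.2959 0.015  0.0261] twist 3.3
top3 blue 624 [474.9 -91.5] [115.8  54.5] 85.7 z [26.9 30.8 33.8]
top3 crate 1102 [543.1 -15.7] [310.1 190.3] 85.6 z [31.1 44.1 55.1]
scene3 blue 570 [475.6 -92.5] [115.2  62.4] 85.6 z [11.1 29.1 32.4]
scene3 tip 22 [499.7  85.5] [50.3  4.3] 88.7 z [37.6 40.3 43.6]
scene3 crate 1502 [542.6 -14.9] [309.8 193.7] 85.8 z [31.  41.8 53.8]
blue top 847 [475.5 -91.7] [115.9  56.9] 85.8
rack 25 570 (array([ 461.8, -383.9]), array([96.9, 46.9]), -89.8) 33.69816910617796
rack 55 117 (array([ 462.3, -383.9]), array([69. ,  9.9]), 87.2) 68.34505048869686
floor 4.923895327787429
blue top 758 [476.1 -90.7] [115.6  61.2] 86.4
rack 25 511 (array([ 464.1, -383.9]), array([95.9, 48.4]), 89.8) 32.90172342093893
rack 55 205 (array([ 463.4, -384. ]), array([70.4, 13.2]), 88.5) 66.2733631528581
floor 4.27142899225041
```

carry_out(grip=0, moves=[{"dx": 0.04, "dy": 0.002, "dz": 0, "twist": 1}, {"dx": 0.085, "dy": 0.004, "dz": 0, "twist": 2}, {"dx": 0.13, "dy": 0.006, "dz": 0, "twist": 3}, {"dx": 0.175, "dy": 0.008, "dz": 0, "twist": 3.5}, {"dx": 0.22, "dy": 0.009, "dz": 0, "twist": 3.5}])

```text
t: 8.2
eef_pos: [471.8, -162.8, 182.2]
tcp_rot: [-3.141, -0.0, 1.496]
ft_force: [1.3, 0.6, 0.4]
opening: 0.267
```

carry_out(moves=[{"dx": 0.035, "dy": 0, "dz": 0.03, "twist": 0}, {"dx": 0.06, "dy": 0.0, "dz": 0.06, "twist": 0}, {"dx": 0.073, "dy": 0, "dz": 0.09, "twist": 0}, {"dx": 0.073, "dy": 0, "dz": 0.115, "twist": 0}, {"dx": 0.073, "dy": 0, "dz": 0.13, "twist": 0}])

```text
t: 8.7
eef_pos: [476.7, -90.9, 50.7]
tcp_rot: [-3.139, -0.001, 1.498]
ft_force: [0.2, 0.2, -0.3]
opening: 0.003
```

```bash
python3 -c "
from h import *
go(475.5,-91.7,36,85.8)"
```

```text
t 8.7 at [476.7 -90.9  50.7] rpy [-179.8   -0.    85.8] F [ 0.2  0.2 -0.3] op 0.003
move [-0.0009 -0.0011  0.0147] twist 0.0
```

carry_out(moves=[{"dx": -0.001, "dy": -0.001, "dz": 0.008, "twist": 0}, {"dx": -0.001, "dy": -0.001, "dz": 0.014, "twist": 0}, {"dx": -0.001, "dy": -0.001, "dz": 0.017, "twist": 0}, {"dx": -0.001, "dy": -0.001, "dz": 0.018, "twist": 0}, {"dx": -0.001, "dy": -0.001, "dz": 0.018, "twist": 0}])

```text
t: 9.2
eef_pos: [476.9, -92.9, 35.2]
tcp_rot: [3.141, 0.0, 1.497]
ft_force: [-0.4, 0.2, -0.2]
opening: 0.007
```

carry_out(moves=[{"dx": 0, "dy": 0, "dz": 0.0004, "twist": 0}, {"dx": 0, "dy": 0, "dz": 0.0004, "twist": 0}])

```text
t: 9.4
eef_pos: [476.8, -92.8, 34.8]
tcp_rot: [3.141, 0.0, 1.497]
ft_force: [0.2, 0.1, -1.0]
opening: 0.005
```

carry_out(moves=[{"dx": 0, "dy": 0, "dz": 0.001, "twist": 0}, {"dx": 0, "dy": 0, "dz": 0.0017, "twist": 0}, {"dx": 0, "dy": 0, "dz": 0.0017, "twist": 0}])

```text
t: 9.7
eef_pos: [476.6, -92.8, 32.7]
tcp_rot: [-3.142, 0.0, 1.497]
ft_force: [-0.1, -0.3, -0.2]
opening: 0.005
```

carry_out(moves=[{"dx": 0, "dy": 0, "dz": 0.0005, "twist": 0}, {"dx": 0, "dy": 0, "dz": 0.0005, "twist": 0}])

```text
t: 9.9
eef_pos: [476.7, -92.8, 32.2]
tcp_rot: [-3.142, 0.0, 1.497]
ft_force: [1.2, -0.0, 0.3]
opening: 0.002
```

carry_out(moves=[{"dx": 0, "dy": 0, "dz": 0.0004, "twist": 0}, {"dx": 0, "dy": 0, "dz": 0.0004, "twist": 0}])

```text
t: 10.1
eef_pos: [476.7, -92.8, 31.8]
tcp_rot: [-3.142, 0.0, 1.497]
ft_force: [0.3, 0.3, 0.3]
opening: 0.007
```

carry_out(moves=[{"dx": 0, "dy": 0, "dz": 0.0004, "twist": 0}, {"dx": 0, "dy": 0, "dz": 0.0004, "twist": 0}])

```text
t: 10.3
eef_pos: [476.7, -92.8, 31.4]
tcp_rot: [-3.142, 0.0, 1.497]
ft_force: [1.1, -0.3, 0.2]
opening: 0.004
```

carry_out(moves=[{"dx": 0, "dy": 0, "dz": 0.0003, "twist": 0}, {"dx": 0, "dy": 0, "dz": 0.0003, "twist": 0}])

```text
t: 10.5
eef_pos: [476.7, -92.8, 31.3]
tcp_rot: [3.141, 0.0, 1.497]
ft_force: [-1.0, -0.0, 3.7]
opening: 0.001
```

carry_out(moves=[{"dx": 0, "dy": 0, "dz": 0.0003, "twist": 0}, {"dx": 0, "dy": 0.001, "dz": 0.0003, "twist": 0}, {"dx": 0, "dy": 0.0025, "dz": 0.0003, "twist": 0}, {"dx": 0, "dy": 0.004, "dz": 0.0003, "twist": 0}, {"dx": 0, "dy": 0.006, "dz": 0.0003, "twist": 0}])

```text
t: 11.0
eef_pos: [482.0, -93.1, 31.3]
tcp_rot: [-3.141, -0.0, 1.497]
ft_force: [-4.8, -0.1, 11.2]
opening: 0.006
```

carry_out(moves=[{"dx": 0, "dy": 0.002, "dz": 0, "twist": 0}, {"dx": 0, "dy": 0.004, "dz": 0, "twist": 0}, {"dx": 0, "dy": 0.006, "dz": 0, "twist": 0}, {"dx": 0, "dy": 0.008, "dz": 0, "twist": 0}, {"dx": 0, "dy": 0.01, "dz": 0, "twist": 0}])

```text
t: 11.5
eef_pos: [492.1, -93.8, 31.3]
tcp_rot: [-3.141, -0.0, 1.497]
ft_force: [-4.8, 0.6, 11.3]
opening: 0.006
```

```bash
cat >> m.py <<'E'
def blue(f,zr=(26,37),yr=(-190,20)):
    p,X,ok=cloud(f); x,y,z=X[...,0],X[...,1],X[...,2]; h=cv2.cvtColor(p,cv2.COLOR_RGB2HSV)
    m=ok&(z>zr[0])&(z<zr[1])&(x>330)&(x<600)&(y<yr[1])&(y>yr[0])&(h[...,0]>95)&(h[...,0]<135)&(h[...,1]>70)
    print(f,'blue',m.sum(),*(rect(X[m]) if m.sum()>5 else ''),np.median(z[m]))
E
python3 -c "
from m import *
snap('scene','s4'); blue('s4'); go(510,-94,31,85.8)"
```

```text
s4 blue 309 [493.2 -92.2] [115.5  58.3] 85.7 29.958343003522952
t 11.55 at [492.5 -93.9  31.3] rpy [-180.     0.    85.8] F [-3.7  0.6 10.6] op 0.003
move [0.0012 0.0175 0.0003] twist -0.0
```

The block moved with the tool from x=476 to 493, at about 11 N. I'll continue the slide.

carry_out(moves=[{"dx": 0, "dy": 0.002, "dz": 0, "twist": 0}, {"dx": 0, "dy": 0.005, "dz": 0, "twist": 0}, {"dx": 0, "dy": 0.008, "dz": 0, "twist": 0}, {"dx": 0, "dy": 0.011, "dz": 0, "twist": 0}, {"dx": 0, "dy": 0.014, "dz": 0, "twist": 0}])

```text
t: 12.05
eef_pos: [506.2, -94.9, 31.3]
tcp_rot: [-3.141, -0.0, 1.497]
ft_force: [-4.6, 0.5, 10.6]
opening: 0.005
```

carry_out(moves=[{"dx": 0, "dy": 0.003, "dz": 0, "twist": 0}, {"dx": 0, "dy": 0.006, "dz": 0, "twist": 0}, {"dx": 0, "dy": 0.008, "dz": 0, "twist": 0}, {"dx": 0, "dy": 0.009, "dz": 0, "twist": 0}, {"dx": 0, "dy": 0.009, "dz": -0.003, "twist": 0}])

```text
t: 12.55
eef_pos: [515.5, -95.6, 33.8]
tcp_rot: [-3.141, 0.0, 1.497]
ft_force: [0.3, -1.1, 0.7]
opening: 0.004
```

carry_out(grip=0.073, moves=[{"dx": 0, "dy": 0, "dz": -0.03, "twist": 0}, {"dx": 0, "dy": 0, "dz": -0.06, "twist": 0}, {"dx": 0, "dy": 0, "dz": -0.09, "twist": 0}, {"dx": 0, "dy": 0, "dz": -0.12, "twist": 0}, {"dx": 0, "dy": 0, "dz": -0.12, "twist": 0}])

```text
t: 13.05
eef_pos: [517.0, -96.1, 157.2]
tcp_rot: [3.136, 0.001, 1.497]
ft_force: [0.1, -0.3, -0.6]
opening: 0.371
```

```bash
python3 -c "
from m import *
for n in ('wrist','scene','top'): snap(n,n+'5'); blue(n+'5')
go(512,-94,70,85.8)
cv2.imwrite('pics/w5b.png',cv2.resize(cv2.imread('pics/wrist5.png'),(768,576)))
"
```

```text
wrist5 blue 5037 [514.5 -94.4] [115.4  56. ] 85.7 30.408536527281537
scene5 blue 792 [516.4 -94. ] [115.1  58.6] 86.2 30.251686460563924
top5 blue 78 [519.7 -43. ] [53.  12.2] -4.6 30.976539047660232
t 13.2 at [515.2 -95.6 153.3] rpy [-180.    -0.    85.8] F [ 0.2 -0.   0.1] op 0.492
move [ 0.0013 -0.0033  0.0833] twist -0.0
```

View pics/w5b.png

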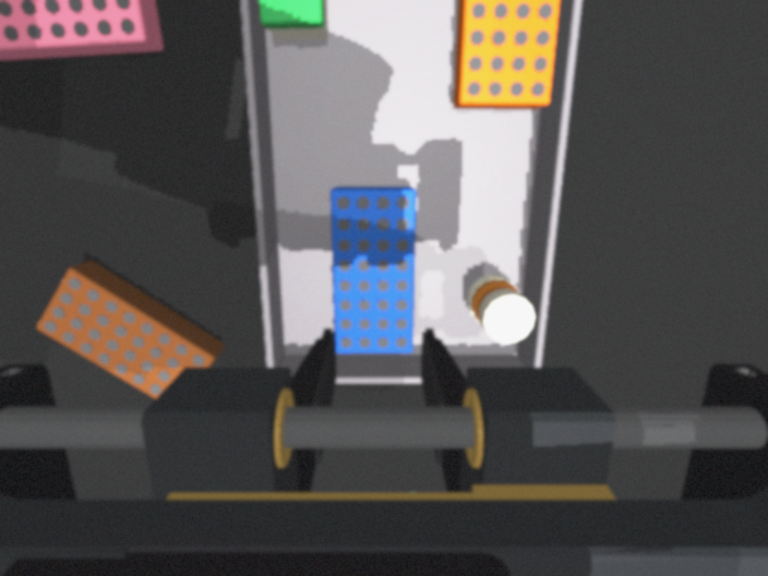

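The wrist view shows the block standing free and aligned with the jaws at (373,270), with bare floor on both sides. The measured centre is about (515,-94), yaw 85.7°. Descending to grip.

carry_out(moves=[{"dx": 0.001, "dy": 0, "dz": 0.03, "twist": 0}, {"dx": 0.001, "dy": 0, "dz": 0.06, "twist": 0}, {"dx": 0.001, "dy": 0, "dz": 0.085, "twist": 0}, {"dx": 0.001, "dy": 0, "dz": 0.1, "twist": 0}, {"dx": 0.001, "dy": 0, "dz": 0.105, "twist": 0}])

```text
t: 13.7
eef_pos: [514.3, -94.3, 46.2]
tcp_rot: [-3.137, -0.001, 1.497]
ft_force: [-0.5, -0.3, 0.3]
opening: 0.766
```

```bash
python3 -c "
from m import *
go(514.8,-94.3,11,85.7)"
```

```text
t 13.7 at [514.3 -94.3  46.2] rpy [-1.797e+02 -1.000e-01  8.580e+01] F [-0.5 -0.3  0.3] op 0.766
move [0.     0.0006 0.0352] twist 0.1
```

carry_out(moves=[{"dx": 0, "dy": 0, "dz": 0.01, "twist": 0}, {"dx": 0, "dy": 0, "dz": 0.02, "twist": 0}, {"dx": 0, "dy": 0, "dz": 0.03, "twist": 0}, {"dx": 0, "dy": 0, "dz": 0.036, "twist": 0}, {"dx": 0, "dy": 0, "dz": 0.036, "twist": 0}])

```text
t: 14.2
eef_pos: [515.3, -94.6, 12.1]
tcp_rot: [-3.141, -0.0, 1.497]
ft_force: [-1.1, 0.7, 1.5]
opening: 0.768
```

carry_out(grip=0.03, moves=[{"dx": 0, "dy": 0, "dz": 0, "twist": 0}, {"dx": 0, "dy": 0, "dz": 0, "twist": 0}, {"dx": 0, "dy": 0, "dz": 0, "twist": 0}, {"dx": 0, "dy": 0, "dz": 0, "twist": 0}])

```text
t: 14.6
eef_pos: [515.7, -94.7, 13.2]
tcp_rot: [3.141, 0.0, 1.497]
ft_force: [-1.1, -0.3, 3.5]
opening: 0.586
```

carry_out(moves=[{"dx": 0, "dy": 0, "dz": 0, "twist": 0}, {"dx": 0, "dy": 0, "dz": -0.004, "twist": 0}, {"dx": 0, "dy": 0, "dz": -0.01, "twist": 0}, {"dx": 0, "dy": 0, "dz": -0.02, "twist": 0}])

```text
t: 15.0
eef_pos: [515.3, -94.6, 33.0]
tcp_rot: [-3.141, -0.0, 1.497]
ft_force: [-0.9, -0.6, -4.0]
opening: 0.586
```

carry_out(moves=[{"dx": 0, "dy": 0, "dz": -0.03, "twist": 0}, {"dx": 0, "dy": 0, "dz": -0.06, "twist": 0}, {"dx": 0, "dy": 0, "dz": -0.09, "twist": 0}, {"dx": 0, "dy": 0, "dz": -0.11, "twist": 0}, {"dx": 0, "dy": 0, "dz": -0.115, "twist": 0}])

```text
t: 15.5
eef_pos: [516.3, -94.8, 150.5]
tcp_rot: [3.138, 0.001, 1.497]
ft_force: [0.1, 0.7, -3.4]
opening: 0.586
```

```bash
python3 - <<'E'
from m import *
for f in('top3','scene3'):
    p,X,ok=cloud(f); x,y,z=X[...,0],X[...,1],X[...,2]; g=p.astype(int).sum(-1)
    R=ok&(y>260)&(y<430)&(x>250)&(x<560)
    m=R&(z>28)&(z<60); print(f,'all',rect(X[m]))
    m=R&(z>38)&(z<60); print(' casing+stops',rect(X[m]))
    st=R&(z>44)&(z<60)&(g<240)&(g>60)
    for a,b in((350,440),(440,540)):
        k=st&(x>a)&(x<b); print(' stop',k.sum(),rect(X[k]),np.median(z[k]), 'x',np.percentile(x[k],[3,97]).round(1))
    c=R&(abs(x-442)<50)&(abs(y-340)<25); print(' plate z',np.median(z[c]))
go(442,341,150,0)
E
```

```text
top3 all (array([416.1, 341.7]), array([228.3, 111. ]), -0.8)
 casing+stops (array([421.4, 341.6]), array([216.4, 109.3]), -0.5)
 stop 88 (array([373.7, 340.7]), array([70.2,  7.3]), 86.9) 52.02777006945696 x [369.5 377.1]
 stop 83 (array([513.6, 339.7]), array([69. ,  5.3]), 90.0) 52.03707616819219 x [510.9 516.2]
 plate z 44.130037668528374
scene3 all (array([416.3, 342.2]), array([230.6, 111.7]), -0.6)
 casing+stops (array([431. , 342.2]), array([199.5, 109.8]), -1.0)
 stop 47 (array([377.7, 339.6]), array([66.4,  6.7]), -89.5) 50.19707937616419 x [374.7 380.1]
 stop 75 (array([518. , 339.5]), array([66.9,  8.4]), -89.9) 50.361555602663515 x [514.1 521.8]
 plate z 43.188515061734606
t 15.5 at [516.3 -94.8 150.5] rpy [1.798e+02 1.000e-01 8.580e+01] F [ 0.1  0.7 -3.4] op 0.586
move [ 4.291e-01 -1.064e-01 -4.000e-04] twist 85.8
```

carry_out(moves=[{"dx": 0.015, "dy": -0.004, "dz": 0, "twist": -3}, {"dx": 0.045, "dy": -0.011, "dz": 0, "twist": -9}, {"dx": 0.075, "dy": -0.018, "dz": 0, "twist": -15}, {"dx": 0.105, "dy": -0.025, "dz": 0, "twist": -22}, {"dx": 0.135, "dy": -0.033, "dz": 0, "twist": -29}])

```text
t: 16.0
eef_pos: [491.4, 44.2, 146.6]
tcp_rot: [-3.14, -0.001, 2.01]
ft_force: [0.9, 0.4, -3.0]
opening: 0.587
```

```bash
python3 -c "
from m import *
go(445.2,341,150,179.4)"
```

```text
t 16.0 at [491.4  44.2 146.6] rpy [-1.799e+02 -1.000e-01  1.152e+02] F [ 0.9  0.4 -3. ] op 0.587
move [ 0.2883  0.0843 -0.0032] twist -64.2
```

carry_out(moves=[{"dx": 0.029, "dy": 0.008, "dz": 0, "twist": -6.5}, {"dx": 0.058, "dy": 0.017, "dz": 0, "twist": -13}, {"dx": 0.087, "dy": 0.025, "dz": 0, "twist": -19.5}, {"dx": 0.116, "dy": 0.034, "dz": 0, "twist": -26}, {"dx": 0.144, "dy": 0.042, "dz": 0, "twist": -32}])

```text
t: 16.5
eef_pos: [469.1, 192.5, 146.6]
tcp_rot: [-3.14, -0.002, 2.568]
ft_force: [0.0, -0.0, -3.8]
opening: 0.586
```

```bash
python3 -c "
from m import *
go(445.2,341,150,179.4)"
```

```text
t 16.5 at [469.1 192.5 146.6] rpy [-1.799e+02 -1.000e-01  1.472e+02] F [ 0.  -0.  -3.8] op 0.586
move [ 0.1006  0.1118 -0.0035] twist -32.2
```

carry_out(moves=[{"dx": 0.022, "dy": 0.024, "dz": 0, "twist": -7}, {"dx": 0.044, "dy": 0.049, "dz": 0, "twist": -14}, {"dx": 0.066, "dy": 0.073, "dz": 0, "twist": -21}, {"dx": 0.087, "dy": 0.097, "dz": 0, "twist": -28}, {"dx": 0.1, "dy": 0.112, "dz": 0, "twist": -32.2}])

```text
t: 17.0
eef_pos: [446.5, 341.4, 146.3]
tcp_rot: [-3.141, -0.002, 3.132]
ft_force: [0.3, -0.2, -3.5]
opening: 0.584
```

carry_out(moves=[{"dx": 0, "dy": 0, "dz": 0.02, "twist": 0}, {"dx": 0, "dy": 0, "dz": 0.04, "twist": 0}, {"dx": 0, "dy": 0, "dz": 0.05, "twist": 0}, {"dx": 0, "dy": 0, "dz": 0.05, "twist": 0}])

```text
t: 17.4
eef_pos: [447.0, 339.0, 95.9]
tcp_rot: [-3.139, -0.003, 3.125]
ft_force: [0.2, 0.1, -3.1]
opening: 0.586
```

```bash
python3 - <<'E'
from m import *
go(445.2,341,55,179.4)
for n in('top','scene','wrist'):
    snap(n,n+'6'); blue(n+'6',(50,100),(280,400))
a=cv2.imread('pics/scene6.png')[100:220,300:440]; b=cv2.imread('pics/top6.png')[165:285,70:170]; w=cv2.imread('pics/wrist6.png')
cv2.imwrite('pics/v6.png',np.vstack([np.hstack([cv2.resize(a,None,fx=2.5,fy=2.5),cv2.resize(b,None,fx=2.5,fy=2.5)]),cv2.resize(w,(600,300))]))
E
```

```text
t 17.4 at [447.  339.   95.9] rpy [-179.9   -0.2  179. ] F [ 0.2  0.1 -3.1] op 0.586
move [0.0017 0.0021 0.0409] twist -0.4
top6 blue 17 [449.4 311.5] [113.2   1.6] -0.6 95.31226027687623
scene6 blue 107 [446.2 324.7] [138.1  52.3] 12.3 94.09361902022258
wrist6 blue 162 [401.2 328.4] [73.1 32.3] -51.8 96.71058611872566
```

View pics/v6.png

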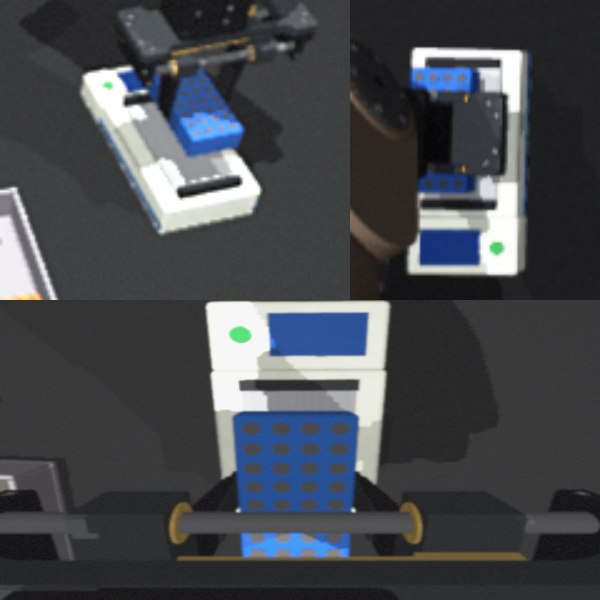

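The block sits aligned above the plate between the stops in all three views. I'll measure the block against the stops in the wrist frame, so the calibration error is shared.

```bash
python3 - <<'E'
from m import *
for f in('wrist6','scene6','top6'):
    p,X,ok=cloud(f); x,y,z=X[...,0],X[...,1],X[...,2]; h=cv2.cvtColor(p,cv2.COLOR_RGB2HSV); g=p.astype(int).sum(-1)
    b=ok&(h[...,0]>95)&(h[...,0]<130)&(h[...,1]>100)&(z>107)&(z<120)&(y>280)&(y<400)&(x>370)&(x<530)
    print(f,b.sum(),'z',np.median(z[b]),'x',np.percentile(x[b],[1,99]).round(1),'y',np.percentile(y[b],[1,99]).round(1),rect(X[b]))
    s=ok&(g<240)&(z>46)&(z<60)&(y>300)&(y<385)
    for a,c in((350,400),(490,535)):
        k=s&(x>a)&(x<c)
        if k.sum()>10: print(' stop',k.sum(),'x',np.percentile(x[k],[5,95]).round(1),rect(X[k]))
E
```

```text
wrist6 11436 z 114.80249481479022 x [391.  499.1] y [312.9 367.7] (array([446.2, 340.2]), array([111.2,  59.1]), -0.6)
 stop 1110 x [369.1 376.7] (array([372.9, 344.1]), array([67.5,  8.1]), 89.0)
scene6 469 z 113.69216327350011 x [414.1 508.6] y [310.3 367.5] (array([459.7, 335.9]), array([99.4, 65.3]), -0.5)
 stop 32 x [370.6 380.1] (array([375.3, 322.5]), array([30.8,  9.8]), 85.4)
 stop 71 x [515.  522.3] (array([518.2, 339.1]), array([66.4,  8.5]), 89.7)
top6 336 z 113.63880016130648 x [391.4 505.2] y [310.3 364.4] (array([448.2, 337.9]), array([114.1,  57.4]), 0.0)
 stop 103 x [369.5 377. ] (array([374.1, 342. ]), array([71.8,  9.7]), 89.5)
 stop 77 x [511.  516.2] (array([513.5, 339.8]), array([71.3,  5.4]), -89.6)
```

carry_out(moves=[{"dx": 0.005, "dy": 0.0025, "dz": 0.008, "twist": 0}, {"dx": 0.005, "dy": 0.0025, "dz": 0.018, "twist": 0}, {"dx": 0.005, "dy": 0.0025, "dz": 0.028, "twist": 0}, {"dx": 0.005, "dy": 0.0025, "dz": 0.036, "twist": 0}, {"dx": 0.005, "dy": 0.0025, "dz": 0.039, "twist": 0}])

```text
t: 18.05
eef_pos: [443.1, 341.6, 57.6]
tcp_rot: [-3.141, -0.001, 3.123]
ft_force: [-0.0, -0.4, -3.5]
opening: 0.585
```

carry_out(moves=[{"dx": 0, "dy": 0, "dz": 0.001, "twist": 0}, {"dx": 0, "dy": 0, "dz": 0.001, "twist": 0}])

```text
t: 18.25
eef_pos: [443.5, 341.8, 57.7]
tcp_rot: [-3.141, 0.0, 3.123]
ft_force: [-0.3, 0.2, -3.5]
opening: 0.585
```

```bash
python3 - <<'E'
from m import *
go(442,342,53,179.4)
for f in('wrist','top','scene'):
    snap(f,f+'7'); f+='7'
    p,X,ok=cloud(f); x,y,z=X[...,0],X[...,1],X[...,2]; h=cv2.cvtColor(p,cv2.COLOR_RGB2HSV); g=p.astype(int).sum(-1)
    b=ok&(h[...,0]>95)&(h[...,0]<130)&(h[...,1]>100)&(z>64)&(z<82)&(y>280)&(y<400)&(x>370)&(x<530)
    print(f,b.sum(),'z',np.median(z[b]),'x',np.percentile(x[b],[1,99]).round(1),'y',np.percentile(y[b],[1,99]).round(1),rect(X[b]))
    s=ok&(g<240)&(z>46)&(z<60)&(y>300)&(y<385)
    for a,c in((350,385),(500,535)):
        k=s&(x>a)&(x<c)
        if k.sum()>10: print(' stop',k.sum(),'x',np.percentile(x[k],[5,95]).round(1),rect(X[k]))
E
```

```text
t 18.25 at [443.5 341.8  57.7] rpy [-180.    0.  179.] F [-0.3  0.2 -3.5] op 0.585
move [0.0015 0.0001 0.0047] twist -0.4
wrist7 11612 z 74.74190186372947 x [386.1 494.4] y [315.4 370.5] (array([441.5, 342.9]), array([111.6,  60. ]), -0.2)
 stop 1880 x [368.7 376.9] (array([372.8, 343.9]), array([69.3,  9. ]), 89.0)
 stop 71 x [509.6 516.2] (array([513. , 342.1]), array([69.1,  7.4]), 89.5)
top7 296 z 75.67531206281028 x [388.5 499.9] y [313.2 366.8] (array([444.4, 340.7]), array([112.4,  54.9]), -1.0)
 stop 93 x [369.4 377.1] (array([373.4, 336.1]), array([59.1,  9.4]), 87.5)
 stop 75 x [511.  516.2] (array([513.6, 339.1]), array([69.1,  5.3]), -89.7)
scene7 459 z 74.59103018426624 x [409.4 505. ] y [312.9 370.2] (array([456.2, 340.7]), array([100.3,  64. ]), -1.2)
 stop 71 x [515.2 522.4] (array([519. , 338.7]), array([65.6,  8.9]), 88.7)
```

Centred within about 1 mm, with roughly 5 mm left to go. Lowering in small steps.

carry_out(moves=[{"dx": 0.0005, "dy": 0, "dz": 0.0015, "twist": 0}, {"dx": 0.0005, "dy": 0, "dz": 0.003, "twist": 0}, {"dx": 0.0005, "dy": 0, "dz": 0.004, "twist": 0}, {"dx": 0.0005, "dy": 0, "dz": 0.004, "twist": 0}])

```text
t: 18.8
eef_pos: [442.8, 341.8, 53.6]
tcp_rot: [-3.141, -0.0, 3.123]
ft_force: [1.0, 0.3, -3.0]
opening: 0.583
```

carry_out(moves=[{"dx": 0, "dy": 0, "dz": 0.0005, "twist": 0}, {"dx": 0, "dy": 0, "dz": 0.0007, "twist": 0}])

```text
t: 19.0
eef_pos: [442.9, 341.8, 53.0]
tcp_rot: [-3.142, 0.0, 3.123]
ft_force: [0.1, 0.0, -3.4]
opening: 0.586
```

carry_out(moves=[{"dx": 0, "dy": 0, "dz": 0.0005, "twist": 0}, {"dx": 0, "dy": 0, "dz": 0.0007, "twist": 0}])

```text
t: 19.2
eef_pos: [442.9, 341.8, 52.4]
tcp_rot: [-3.142, 0.0, 3.123]
ft_force: [0.2, -0.5, -3.7]
opening: 0.591
```

carry_out(moves=[{"dx": 0, "dy": 0, "dz": 0.0005, "twist": 0}, {"dx": 0, "dy": 0, "dz": 0.0007, "twist": 0}])

```text
t: 19.4
eef_pos: [442.9, 341.9, 52.2]
tcp_rot: [3.141, 0.0, 3.123]
ft_force: [-1.7, -1.5, 7.1]
opening: 0.585
```

carry_out(moves=[{"dx": 0, "dy": 0, "dz": 0.0004, "twist": 0}, {"dx": 0, "dy": 0, "dz": 0.0004, "twist": 0}])

```text
t: 19.6
eef_pos: [442.9, 341.9, 52.2]
tcp_rot: [3.141, 0.001, 3.123]
ft_force: [-2.5, -2.2, 9.3]
opening: 0.587
```

The block is seated on the plate. Releasing now.

carry_out(grip=0.075, moves=[{"dx": 0, "dy": 0, "dz": -0.0005, "twist": 0}, {"dx": 0, "dy": 0, "dz": -0.0005, "twist": 0}, {"dx": 0, "dy": 0, "dz": -0.0005, "twist": 0}, {"dx": 0, "dy": 0, "dz": -0.0005, "twist": 0}])

```text
t: 20.0
eef_pos: [442.9, 341.9, 51.7]
tcp_rot: [-3.142, 0.0, 3.123]
ft_force: [-0.6, 0.1, -0.3]
opening: 0.782
```

carry_out(moves=[{"dx": 0, "dy": 0, "dz": -0.01, "twist": 0}, {"dx": 0, "dy": 0, "dz": -0.04, "twist": 0}, {"dx": 0, "dy": 0, "dz": -0.08, "twist": 0}, {"dx": 0, "dy": 0, "dz": -0.12, "twist": 0}, {"dx": 0, "dy": 0, "dz": -0.15, "twist": 0}])

```text
t: 20.5
eef_pos: [443.0, 342.0, 205.0]
tcp_rot: [3.14, 0.002, 3.123]
ft_force: [-0.4, 0.9, 0.5]
opening: 0.79
```

carry_out(moves=[{"dx": 0.03, "dy": -0.02, "dz": 0, "twist": 0}, {"dx": 0.06, "dy": -0.05, "dz": 0, "twist": 0}, {"dx": 0.06, "dy": -0.1, "dz": 0, "twist": 0}, {"dx": 0.06, "dy": -0.14, "dz": 0, "twist": 0}, {"dx": 0.06, "dy": -0.14, "dz": 0, "twist": 0}])

```text
t: 21.0
eef_pos: [379.7, 200.0, 202.7]
tcp_rot: [-3.141, 0.0, 3.121]
ft_force: [0.0, 1.3, -0.3]
opening: 0.789
```

```bash
python3 - <<'E'
from m import *
for f in('top','scene'):
    snap(f,f+'8'); f+='8'
    p,X,ok=cloud(f); x,y,z=X[...,0],X[...,1],X[...,2]; h=cv2.cvtColor(p,cv2.COLOR_RGB2HSV); g=p.astype(int).sum(-1)
    b=ok&(h[...,0]>95)&(h[...,0]<130)&(h[...,1]>100)&(z>62)&(z<80)&(y>280)&(y<400)&(x>370)&(x<530)
    print(f,b.sum(),'z',np.median(z[b]),rect(X[b]))
    s=ok&(g<240)&(z>46)&(z<60)&(y>300)&(y<385)
    for a,c in((350,385),(505,535)):
        k=s&(x>a)&(x<c)
        if k.sum()>10: print(' stop',k.sum(),rect(X[k]))
    k=ok&(z>25)&(z<42)&(abs(x-460)<60)&(abs(y+385)<65); print(' rack',rect(X[k]),np.median(z[k]))
a=cv2.imread('pics/top8.png')[130:290,70:440]; b=cv2.imread('pics/scene8.png')[100:280,60:420]
cv2.imwrite('pics/v8.png',np.vstack([cv2.resize(a,(720,311)),cv2.resize(b,(720,280))[:280]]))
go(400,200,200)
E
```

```text
top8 782 z 70.17906182622394 (array([451.6, 341.4]), array([98.3, 56.6]), -1.1)
 stop 77 (array([513.5, 339.8]), array([69.7,  5.3]), -89.8)
 rack (array([ 461.8, -384. ]), array([95.4, 47. ]), -89.8) 33.68590719058416
scene8 557 z 68.95806056545422 (array([446.6, 340. ]), array([116.1,  53.3]), -0.2)
 stop 17 (array([377.5, 313.9]), array([14.3,  8.9]), 62.0)
 stop 72 (array([518.4, 338.3]), array([67.,  8.]), 89.6)
 rack (array([ 464.8, -383.4]), array([96.6, 48.7]), -88.4) 32.62250150687896
t 21.1 at [380.7 202.6 202.6] rpy [1.800e+02 1.000e-01 1.788e+02] F [-0.3  0.6  0.5] op 0.79
move [-0.0194 -0.0022  0.0026] twist None
```

View pics/v8.png

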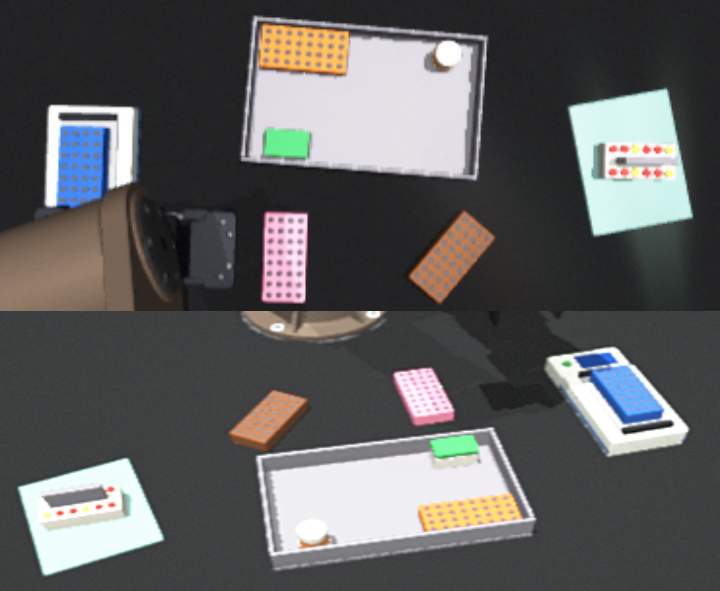

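The last view shows the block flat between the stops, the rack upright on the mat, and the orange block, jar and tip box where they were. Handing in.

```bash
python3 -c "
from cell import *
print(job_done())"
```

```text
the job is handed in; nothing more can be done
None
```

The job is handed in at about 21 s of the 72 s allowed. No verdict was reported, so the results below are from my own last camera checks.

**What I did:** I lifted the rack by its fin and stood it on the mat. I then pressed the blue block with the shut fingertips (about 11 N) and slid it roughly 39 mm off the wall. I gripped it, carried it over and lowered it to contact on the heater plate before opening the fingers.

**Last checks:**
- **Rack:** it stands upright at about (462, -384) mm, within 5 mm of the mat's middle.
- **Blue block:** it lies flat with its top at z ≈ 70 mm, as it should on the 44 mm plate. It is about 1–2 mm from the plate centre along and across, and within about 1° of the plate's axis.
- **Left in the crate:** the orange block, jar and tip box look unmoved in the last picture. I did not measure them again.

**Disagreements:** the scene and top cameras differed by up to about 4 mm in x near the heater, so I centred the block relative to the stops within each view. In the last top view the arm hid part of the block, so the final x position comes from the scene view. At both placings, contact came 1–2 mm lower than I expected.

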